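# Put the mixed-up reagent bottles back in their colour-coded spill trays

### The job

The three amber reagent bottles have been put back in the wrong spill trays: move them round so that each stands upright in the tray of its cap's colour, parking one in the white spare tray on the way and leaving that tray empty at the end. A tray holds only one bottle; keep the bottles upright, set them down gently without dropping them, and never stand one on the bare bench. Leave the measuring cylinder, the beaker and the tip box where they are.

Things in the scene. Friction and masses are not known exactly. Their poses are not given: they have to be found in the camera images.
- bottle_red: Small amber glass reagent bottle with a red screw cap and a thin red band round its body, white label, loose, about 0.22 kg. Round: body 57 mm across up to 76 mm height, shoulder narrowing to a 28 mm neck at 94 mm, cap 35 mm across from 100 to 134 mm height (the top); grip it by the cap from above. Origin: centre of its underside; z is up along its axis; its yaw has no meaning. At the start it stands in a tray.
- bottle_blue: Small amber glass reagent bottle with a blue screw cap and a thin blue band round its body, white label, loose, about 0.22 kg. Round: body 57 mm across up to 76 mm height, shoulder narrowing to a 28 mm neck at 94 mm, cap 35 mm across from 100 to 134 mm height (the top); grip it by the cap from above. Origin: centre of its underside; z is up along its axis; its yaw has no meaning. At the start it stands in a tray.
- bottle_yellow: Small amber glass reagent bottle with a yellow screw cap and a thin yellow band round its body, white label, loose, about 0.22 kg. Round: body 57 mm across up to 76 mm height, shoulder narrowing to a 28 mm neck at 94 mm, cap 35 mm across from 100 to 134 mm height (the top); grip it by the cap from above. Origin: centre of its underside; z is up along its axis; its yaw has no meaning. At the start it stands in a tray.
- tray_red: red square plastic spill tray, fixed to the bench, outside 92 x 92 mm and 20 mm high; inside 80 x 80 mm, floor 10 mm above the bench, walls 6 mm thick rising 10 mm above the floor. Room for one bottle only. Origin: centre of its underside, on the bench; x and y run along its sides, z up.
- tray_blue: blue square plastic spill tray, fixed to the bench, outside 92 x 92 mm and 20 mm high; inside 80 x 80 mm, floor 10 mm above the bench, walls 6 mm thick rising 10 mm above the floor. Room for one bottle only. Origin: centre of its underside, on the bench; x and y run along its sides, z up.
- tray_yellow: yellow square plastic spill tray, fixed to the bench, outside 92 x 92 mm and 20 mm high; inside 80 x 80 mm, floor 10 mm above the bench, walls 6 mm thick rising 10 mm above the floor. Room for one bottle only. Origin: centre of its underside, on the bench; x and y run along its sides, z up.
- tray_spare: The spare tray: white square plastic spill tray, fixed to the bench, outside 92 x 92 mm and 20 mm high; inside 80 x 80 mm, floor 10 mm above the bench, walls 6 mm thick rising 10 mm above the floor. Room for one bottle only. Origin: centre of its underside, on the bench; x and y run along its sides, z up. Empty at the start.
- cylinder: Bystander: glass measuring cylinder with a white stopper, loose, foot 64 mm across, tube 28 mm across, 173 mm high. Origin: centre of its underside, z up.
- beaker: Bystander: empty glass beaker, loose, 70 mm across, 85 mm high. Origin: centre of its underside, z up.
- tipbox: Bystander: pipette tip box, green with a grey lid, loose, 110 x 75 mm (x, y), 62 mm high. Origin: centre of its underside, z up.
Things that resemble listed ones, but are neither listed nor needed, are in the scene too. Leave any purple or turquoise look-alike of the bottle_yellow alone.

How it is judged (in metres and radians):
On the way:
1. one of the bottles has been parked standing in the white spare tray (((horizontal distance between bottle_red and tray_spare below 0.018 m and z of bottle_red in the frame of tray_spare between 0.007 and 0.014 m and angle between bottle_red's own z axis and vertical below 0.1 rad and linear speed of bottle_red below 0.02 m/s) or (horizontal distance between bottle_blue and tray_spare below 0.018 m and z of bottle_blue in the frame of tray_spare between 0.007 and 0.014 m and angle between bottle_blue's own z axis and vertical below 0.1 rad and linear speed of bottle_blue below 0.02 m/s) or (horizontal distance between bottle_yellow and tray_spare below 0.018 m and z of bottle_yellow in the frame of tray_spare between 0.007 and 0.014 m and angle between bottle_yellow's own z axis and vertical below 0.1 rad and linear speed of bottle_yellow below 0.02 m/s))), for 0.2 s.
At the end, for the whole second after the job is handed in: Each bottle stands at rest in the tray of its cap's colour: within 18 mm of the tray's centre (anywhere flat on its floor), underside 7 to 14 mm above the tray's underside, tilted less than 0.1 rad, slower than 0.02 m/s; so the white tray is empty (horizontal distance between bottle_red and tray_red below 0.018 m and z of bottle_red in the frame of tray_red between 0.007 and 0.014 m and angle between each of bottle_red, bottle_blue, bottle_yellow's own z axis and vertical below 0.1 rad and linear speed of each of bottle_red, bottle_blue, bottle_yellow below 0.02 m/s and horizontal distance between bottle_blue and tray_blue below 0.018 m and z of bottle_blue in the frame of tray_blue between 0.007 and 0.014 m and horizontal distance between bottle_yellow and tray_yellow below 0.018 m and z of bottle_yellow in the frame of tray_yellow between 0.007 and 0.014 m); the robot touches nothing.
It fails at once if the measuring cylinder, the beaker or the tip box is pushed more than 15 mm from its place (distance of any of cylinder, beaker, tipbox from where it was at the start of the episode above 0.015 m).
It fails at once if a bottle is tipped by more than 0.4 rad (angle between any of bottle_red, bottle_blue, bottle_yellow's own z axis and vertical above 0.4 rad).
It fails at once if a bottle is stood on the bare bench (its underside below 6 mm) (height (world z) of any of bottle_red, bottle_blue, bottle_yellow below 0.006 m).
It fails at once if a bottle is dropped or thrown (faster than 0.5 m/s with no finger touching it) ((linear speed of bottle_red above 0.5 m/s and contact force between the fingers and bottle_red below 0.01 N) or (linear speed of bottle_blue above 0.5 m/s and contact force between the fingers and bottle_blue below 0.01 N) or (linear speed of bottle_yellow above 0.5 m/s and contact force between the fingers and bottle_yellow below 0.01 N)).
It also fails if it takes over 125 s, if anything falls off the work surface, if the arm or the gripper's body presses on something with over 40 N, if the wrist force passes 120 N, or if a joint passes its speed limit or range.

### The arm

A 7-joint arm with a two-finger parallel gripper is mounted at the origin on the work surface. World frame = base frame: x ahead of the robot, y to its left, z up, the work surface at z = 0. Lengths are in mm, angles in rad, forces in N, time in s.
With the tool pointing down it reaches from about 425 to 1025 mm from the base axis. Payload 3.6 kg.
Tool frame: the origin (TCP) lies between the finger pads; the fingertips stand 17 mm ahead of it and the grasp point (between the pads) lies 2 mm behind it; z points along the fingers, x is the direction in which the jaws open and shut, and the axes are right-handed (so a half turn about z gives the same grasp; the last joint's range is limited). The gripper opens to 85 mm and grips with 20 to 120 N. Pads are 22 mm wide; open, the fingers measure 114 mm over their backs; the gripper's body (76 mm by 85 mm) begins 54 mm behind the grasp point. The pads swing forward as they close: fully open they stand 13 mm farther back than shut.
Start: joints at [-1.29, 0.591, 0.048, 1.609, -0.033, 0.943, -0.034], TCP at [264.733, 674.941, 248.302] pointing down, gripper open.
Joint ranges: [-2.69, 2.69], [-0.47, 2.24], [-1.27, 1.36], [0.19, 2.51], [-1.53, 4.68], [0.08, 2.07], [-3.09, 3.09]. Speed limits (rad/s): [2.57, 2.57, 3.14, 3.14, 3.14, 3.14, 3.14].

### API

Orientations are given as a 3x3 rotation matrix whose columns are the frame's x, y, z axes.
In Python, from rig import bot, vision, order gives the robot as it stands. The module is installed in compiled form; this text tells all that it offers.
- The arm moves only by the tool apply_moves, never from a script. Its argument "commands" is a list of rows, each an object with "offset": the shift along the tool's x, y, z in cm, a list of three; "turn": the turn about the tool's z in degrees; "fingers": the gripper's target within -1 to 1 (fully open at 1, half-way at 0, shut at -1). A call has 1 to 8 rows; each row is the pose to reach, as a shift and turn from the pose commanded when the call began, along the tool's axes at that moment; what a row does not reach only later rows make up. A row lasts 1/8 s, in which the tool goes at most 62.5 mm and 10.7 degrees, less where a joint would pass 70% of its speed; a pose out of reach is approached as far as the arm can. A call with a gripper value outside its range is refused whole. The fingers move at their own pace and stop on an object; "force" is the grip in N (left out, the last holds). Time passes only in rows, so rows that repeat a pose let the fingers close. It gives the time, the measured TCP pose, the force and the opening at its end, in the units of the state.
- bot.sense(): the state, without advancing time (a new reading comes with each control period).
- vision.camera(name): name is "side" or "top"; returns (picture, depth): 400x640x3 uint8, red, green, blue; 400x640 float32, mm along the optical axis (not along the pixel's ray), 0 where there is no reading.
- vision.camera_info(name): a dict with "mtx" (3x3 intrinsics, pixels), "T" (4x4, takes a point from camera to world coordinates). Camera axes: x right, y up, looking along -z (the intrinsics and any distortion apply to the point x, -y, -z); pixel columns grow to the right and rows downward; lengths in mm; the calibration is good to about 2 mm. A picture is of the moment at which its call begins. camera_info takes no time and is no camera call.
- order.hand_in(): hands the job in, once; it reports no verdict.
The state is a dict: "time_s": time; "joint_positions": joint angles; "qd": joint speeds; "joint_torque": joint torques, N m; "tool_pos": TCP position; "tool_rot": TCP orientation; "ft_force": force on the tool from outside, world axes, zero at the start; "moment": the same for the moment, N m; "width": finger opening in mm.
Only numpy, scipy, OpenCV 4.12 (cv2) and the standard library are available. Lean on these libraries where they do the work, as an engineer would, in place of code of your own. Each camera call takes 0.05 s, during which the arm holds its last target. There are 200 camera calls.

## Working session

There is one attempt and no reset: what is moved stays moved. The work goes in short steps, Python scripts to look and compute and a tool call to move; the robot and the scene stay as the last step left them, time stands still between calls to the robot, and variables do not carry over. Pictures are saved under pics/ and viewed, about 12 in all and at most 16, crops included, and the job is handed in when it is done.

Besides the shell and the picture viewer there is one more tool, called after "Emit:" as name(argument=value, ...) on one line, values as JSON. apply_moves: Moves the arm, as the interface text tells. Its arguments: {"type":"object","properties":{"commands":{"type":"array"},"force":{"type":"number"}},"required":["commands"]}

```bash
mkdir -p pics; python3 - <<'E'
from rig import bot, vision
import cv2, numpy as np
s=bot.sense(); print(s['time_s'],s['tool_pos'],np.round(s['tool_rot'],3),s['width'])
for n in('top','side'):
    p,d=vision.camera(n); cv2.imwrite(f'pics/{n}0.png',p[:,:,::-1]); np.savez(f'{n}0.npz',p=p,d=d)
    i=vision.camera_info(n); print(n,i['mtx'],np.round(i['T'],3), [k for k in i])
E
```

```text
0.0 [264.44973929 674.17632116 247.13482353] [[ 0.365  0.931 -0.001]
 [ 0.931 -0.365 -0.002]
 [-0.002  0.    -1.   ]] 85.2698882854975
top [[384.02226178   0.         312.25712935]
 [  0.         384.02226178 201.38742574]
 [  0.           0.           1.        ]] [[-2.800000e-02  9.940000e-01 -1.040000e-01  5.004270e+02]
 [-9.990000e-01 -3.100000e-02 -2.100000e-02 -7.651800e+01]
 [-2.400000e-02  1.030000e-01  9.940000e-01  1.013141e+03]
 [ 0.000000e+00  0.000000e+00  0.000000e+00  1.000000e+00]] ['mtx', 'T']
side [[471.19664223   0.         329.80971784]
 [  0.         471.19664223 195.82422531]
 [  0.           0.           1.        ]] [[ 9.98000e-01  4.10000e-02 -4.10000e-02  5.65370e+02]
 [-5.70000e-02  6.24000e-01 -7.80000e-01 -9.27984e+02]
 [-6.00000e-03  7.81000e-01  6.25000e-01  7.42052e+02]
 [ 0.00000e+00  0.00000e+00  0.00000e+00  1.00000e+00]] ['mtx', 'T']
```

View pics/top0.png

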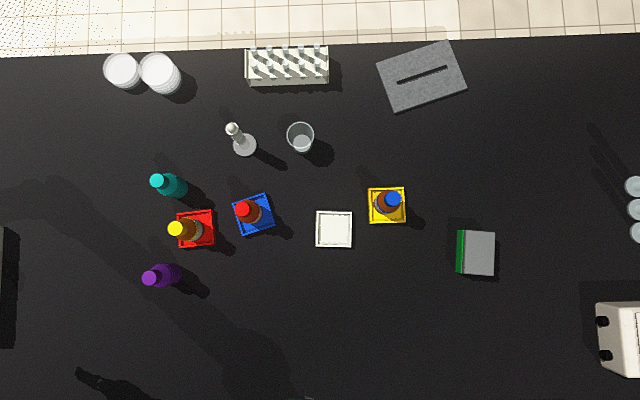

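View pics/side0.png

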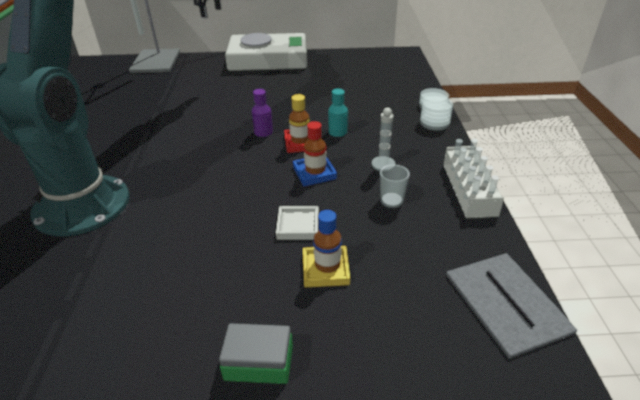

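Top view: the yellow bottle (cap 177,229) is in the red tray, the red bottle (243,210) in the blue tray and the blue bottle (393,199) in the yellow tray. The spare tray is at (334,229). The look-alikes are turquoise (160,181) and purple (155,278). The real yellow one has a yellow cap on an amber body, so it is the bottle at (177,229).

```bash
cat > h.py <<'E'
import cv2, numpy as np
from rig import bot, vision
def ray(n,uv,z):
    i=vision.camera_info(n);K=i['mtx'];T=i['T']
    v=np.linalg.inv(K)@[uv[0],uv[1],1]; d=T[:3,:3]@[v[0],-v[1],-v[2]]; o=T[:3,3]
    return o+d*(z-o[2])/d[2]
HS={'red':[((0,150,70),(8,255,255)),((172,150,70),(180,255,255))],'blue':[((100,130,60),(125,255,255))],'yellow':[((22,150,90),(32,255,255))],'white':[((0,0,150),(180,60,255))]}
def masks(p,c):
    h=cv2.cvtColor(p,cv2.COLOR_RGB2HSV); m=0
    for a,b in HS[c]: m=m|cv2.inRange(h,a,b)
    return m
def blobs(p,c,box):
    m=masks(p,c); k=np.zeros_like(m); x0,y0,x1,y1=box; k[y0:y1,x0:x1]=m[y0:y1,x0:x1]
    cs=cv2.findContours(k,cv2.RETR_EXTERNAL,cv2.CHAIN_APPROX_NONE)[0]
    return sorted([c for c in cs if cv2.contourArea(c)>60],key=cv2.contourArea,reverse=True)
E
python3 - <<'E'
from h import *
p=np.load('top0.npz')['p']; q=np.load('side0.npz')['p']
for c in HS:
    print(c)
    for b in blobs(p,c,(140,150,420,270)):
        r=cv2.minAreaRect(b); (x,y),rad=cv2.minEnclosingCircle(b)
        print(' top area',cv2.contourArea(b),'rect',np.round(r[0],1),np.round(r[1],1),round(r[2]),'circ',round(x,1),round(y,1),round(rad,1),'z20',ray('top',r[0],20).round(1),'z144',ray('top',(x,y),144).round(1))
    for b in blobs(q,c,(240,70,380,300)):
        r=cv2.boundingRect(b); print(' side',cv2.contourArea(b),r)
big=cv2.resize(p[160:300,140:420],None,fx=2.8,fy=2.8,interpolation=cv2.INTER_CUBIC); cv2.imwrite('pics/crop.png',big[:,:,::-1])
E
```

```text
red
 top area 638.5 rect [194.9 228.1] [36.1 37.8] 84 circ 194.7 228.6 24.9 z20 [543.8 251.1  20. ] z144 [537.1 210.8 144. ]
 top area 189.5 rect [242.8 209.3] [17.  16.3] 45 circ 242.7 208.8 8.9 z20 [589.1 125.7  20. ] z144 [578.9 100.6 144. ]
 side 276.0 (284, 130, 43, 26)
 side 209.5 (307, 121, 14, 20)
blue
 top area 640.5 rect [252.9 213.7] [35.4 36. ] 72 circ 253.0 214.0 24.6 z20 [576.7  99.3  20. ] z144 [566.4  77.1 144. ]
 top area 184.0 rect [392.  198.5] [15. 16.] 90 circ 392.1 198.2 8.5 z20 [ 605.2 -262.7   20. ] z144 [ 592.8 -239.7  144. ]
 side 549.0 (293, 158, 44, 28)
 side 341.0 (319, 209, 18, 25)
yellow
 top area 1231.5 rect [386.2 205. ] [36.  36.7] 87 circ 386.1 205.1 24.8 z20 [ 588.9 -247.    20. ] z144 [ 577.7 -225.4  144. ]
 top area 193.5 rect [176.5 228. ] [14. 19.] 90 circ 176.5 228.5 9.8 z20 [545.3 299.4  20. ] z144 [538.6 252.4 144. ]
 side 508.5 (303, 263, 47, 24)
 side 98.5 (292, 99, 12, 12)
white
 top area 1211.5 rect [333.2 228.7] [36.2 35.6] 2 circ 333.0 229.0 24.8 z20 [ 531.6 -108.    20. ] z144 [ 527.1 -103.6  144. ]
 top area 66.0 rect [244.  152.5] [ 5. 18.] 90 circ 244.0 150.5 9.0 z20 [739.7 120.9  20. ] z144 [714.5  96.2 144. ]
 side 1054.0 (276, 206, 43, 28)
```

View pics/crop.png

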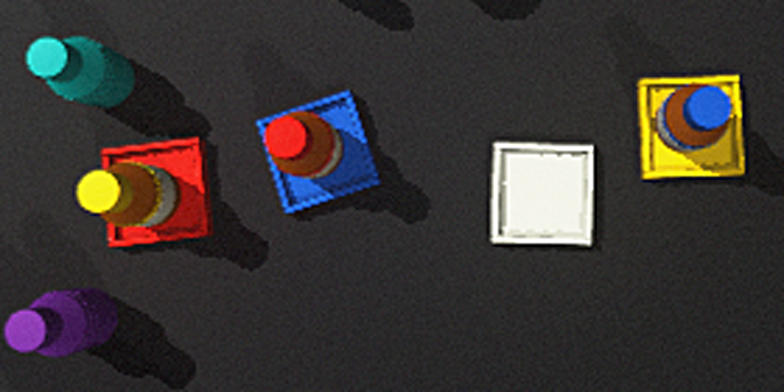

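Emit:
apply_moves(commands=[{"offset":[-3,4,0],"turn":-5,"fingers":1},{"offset":[-7,10,0],"turn":-11,"fingers":1},{"offset":[-11,15.5,0],"turn":-16,"fingers":1},{"offset":[-15,21,0],"turn":-21.4,"fingers":1},{"offset":[-18.5,26,0],"turn":-21.4,"fingers":1},{"offset":[-22.5,31.5,0],"turn":-21.4,"fingers":1},{"offset":[-26,37,0],"turn":-21.4,"fingers":1},{"offset":[-29,40.8,0],"turn":-21.4,"fingers":1}], force=40)

```text
time_s: 1.1
tool_pos: [532.6, 265.4, 248.1]
tool_rot: [[0.0, 1.0, -0.0], [1.0, -0.0, -0.0], [-0.0, -0.0, -1.0]]
ft_force: [0.7, 0.1, 1.0]
width: 85.4
```

Emit:
apply_moves(commands=[{"offset":[0,0,3],"turn":0,"fingers":1},{"offset":[0,0,5],"turn":0,"fingers":1},{"offset":[0,0,5],"turn":0,"fingers":1}])

```text
time_s: 1.48
tool_pos: [530.4, 266.2, 196.5]
tool_rot: [[0.001, 1.0, -0.004], [1.0, -0.001, -0.002], [-0.002, -0.004, -1.0]]
ft_force: [0.3, -0.2, -0.1]
width: 85.6
```

```bash
python3 - <<'E'
from h import *
ims=[]
for n,b in(('top',(130,150,290,290)),('side',(220,30,380,170))):
    p,d=vision.camera(n); ims.append(cv2.resize(p[b[1]:b[3],b[0]:b[2]],None,fx=2.5,fy=2.5,interpolation=cv2.INTER_CUBIC))
cv2.imwrite('pics/a1.png',np.hstack(ims)[:,:,::-1]); print(bot.sense()['tool_pos'])
E
```

```text
[531.7297656  267.41419391 198.50327793]
```

View pics/a1.png

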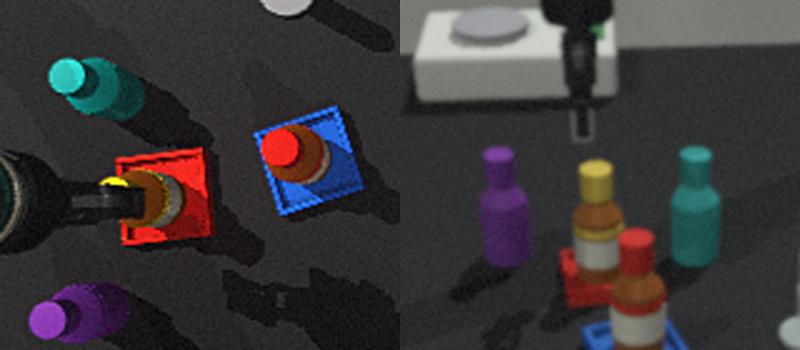

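The gripper is above the yellow cap, about 7 mm short in x and 11 mm over in y. I'll correct that first, then descend.

Emit:
apply_moves(commands=[{"offset":[-1.1,0.75,0],"turn":0,"fingers":1},{"offset":[-1.1,0.75,2],"turn":0,"fingers":1},{"offset":[-1.1,0.75,4.5],"turn":0,"fingers":1},{"offset":[-1.1,0.75,6.5],"turn":0,"fingers":1},{"offset":[-1.1,0.75,7.2],"turn":0,"fingers":1},{"offset":[-1.1,0.75,7.2],"turn":0,"fingers":1}])

```text
time_s: 2.33
tool_pos: [539.8, 255.8, 126.6]
tool_rot: [[0.001, 1.0, 0.001], [1.0, -0.001, -0.0], [-0.0, 0.001, -1.0]]
ft_force: [0.4, -0.1, 0.2]
width: 85.2
```

Emit:
apply_moves(commands=[{"offset":[0,0,0],"turn":0,"fingers":-0.2},{"offset":[0,0,0],"turn":0,"fingers":-0.4},{"offset":[0,0,0],"turn":0,"fingers":-0.6},{"offset":[0,0,0],"turn":0,"fingers":-0.8},{"offset":[0,0,0],"turn":0,"fingers":-1},{"offset":[0,0,0],"turn":0,"fingers":-1},{"offset":[0,0,0],"turn":0,"fingers":-1},{"offset":[0,0,0],"turn":0,"fingers":-1}])

```text
time_s: 3.32
tool_pos: [539.7, 256.4, 127.0]
tool_rot: [[0.0, 1.0, 0.001], [1.0, -0.0, 0.001], [0.001, 0.001, -1.0]]
ft_force: [-0.6, -0.7, 6.8]
width: 34.0
```

Emit:
apply_moves(commands=[{"offset":[0,0,-0.5],"turn":0,"fingers":-1},{"offset":[0,0,-1.5],"turn":0,"fingers":-1},{"offset":[0,0,-4],"turn":0,"fingers":-1},{"offset":[0,0,-7],"turn":0,"fingers":-1},{"offset":[0,0,-10],"turn":0,"fingers":-1},{"offset":[0,0,-13],"turn":0,"fingers":-1},{"offset":[0,0,-15.3],"turn":0,"fingers":-1},{"offset":[0,0,-15.3],"turn":0,"fingers":-1}])

```text
time_s: 4.32
tool_pos: [540.1, 256.6, 281.2]
tool_rot: [[0.0, 1.0, 0.004], [1.0, -0.0, 0.002], [0.002, 0.004, -1.0]]
ft_force: [-0.1, -0.3, -3.1]
width: 33.7
```

Emit:
apply_moves(commands=[{"offset":[-1,0,0],"turn":0,"fingers":-1},{"offset":[-3,0,0],"turn":0,"fingers":-1},{"offset":[-6,0,0],"turn":0,"fingers":-1},{"offset":[-9.5,0,0],"turn":0,"fingers":-1},{"offset":[-13,0,0],"turn":0,"fingers":-1},{"offset":[-16.5,-0.2,0],"turn":0,"fingers":-1},{"offset":[-20,-0.3,0],"turn":0,"fingers":-1},{"offset":[-23,-0.4,0],"turn":0,"fingers":-1}])

```text
time_s: 5.32
tool_pos: [533.7, 22.5, 278.3]
tool_rot: [[0.003, 1.0, -0.003], [1.0, -0.003, -0.001], [-0.001, -0.003, -1.0]]
ft_force: [0.3, -0.5, -3.1]
width: 33.6
```

Emit:
apply_moves(commands=[{"offset":[-3.5,-0.2,0],"turn":0,"fingers":-1},{"offset":[-7,-0.4,0],"turn":0,"fingers":-1},{"offset":[-10,-0.4,0],"turn":0,"fingers":-1},{"offset":[-12.5,-0.4,0],"turn":0,"fingers":-1},{"offset":[-13.4,-0.4,1],"turn":0,"fingers":-1},{"offset":[-13.4,-0.4,3],"turn":0,"fingers":-1},{"offset":[-13.4,-0.4,6],"turn":0,"fingers":-1},{"offset":[-13.4,-0.4,9],"turn":0,"fingers":-1}])

```text
time_s: 6.32
tool_pos: [530.2, -107.4, 187.5]
tool_rot: [[-0.0, 1.0, -0.001], [1.0, 0.0, 0.001], [0.001, -0.001, -1.0]]
ft_force: [0.0, -0.4, -2.7]
width: 33.5
```

```bash
python3 - <<'E'
from h import *
ims=[]
for n,b in(('top',(230,130,390,270)),('side',(220,100,380,240))):
    p,d=vision.camera(n); ims.append(cv2.resize(p[b[1]:b[3],b[0]:b[2]],None,fx=2.5,fy=2.5,interpolation=cv2.INTER_CUBIC))
cv2.imwrite('pics/a2.png',np.hstack(ims)[:,:,::-1]); print(bot.sense()['tool_pos'])
E
```

```text
[ 527.44774044 -106.88281194  185.51045105]
```

View pics/a2.png

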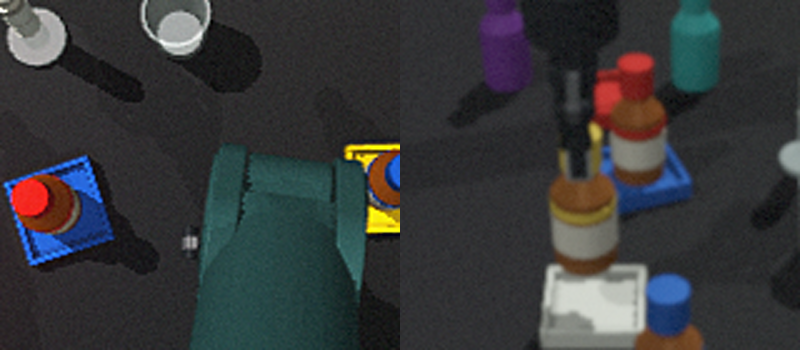

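```bash
python3 - <<'E'
from h import *
for u,v in((294,190),(293.2,181)):
    a=ray('side',(u,v),0);b=ray('side',(u,v),200);t=(-107-a[1])/(b[1]-a[1]);print(a+t*(b-a))
print([bot.sense()['tool_pos'].round(1)])
E
```

```text
[ 529.51205262 -107.          104.34767739]
[ 529.10697717 -107.          129.12079136]
[array([ 527.4, -106.9,  185.5])]
```

Emit:
apply_moves(commands=[{"offset":[0,0.2,2],"turn":0,"fingers":-1},{"offset":[0,0.2,4],"turn":0,"fingers":-1},{"offset":[0,0.2,5.2],"turn":0,"fingers":-1},{"offset":[0,0.2,5.8],"turn":0,"fingers":-1},{"offset":[0,0.2,6.1],"turn":0,"fingers":-1},{"offset":[0,0.2,6.25],"turn":0,"fingers":-1},{"offset":[0,0.2,6.3],"turn":0,"fingers":-1},{"offset":[0,0.2,6.3],"turn":0,"fingers":-1}])

```text
time_s: 7.42
tool_pos: [533.5, -108.0, 127.1]
tool_rot: [[0.0, 1.0, 0.001], [1.0, -0.0, -0.0], [-0.0, 0.001, -1.0]]
ft_force: [-0.5, -0.0, 2.9]
width: 33.9
```

Contact shows, with Fz up to +2.9. I'll open gradually.

Emit:
apply_moves(commands=[{"offset":[0,0,0],"turn":0,"fingers":-0.1},{"offset":[0,0,0],"turn":0,"fingers":0.2},{"offset":[0,0,0],"turn":0,"fingers":0.5},{"offset":[0,0,0],"turn":0,"fingers":1},{"offset":[0,0,0],"turn":0,"fingers":1},{"offset":[0,0,0],"turn":0,"fingers":1},{"offset":[0,0,0],"turn":0,"fingers":1},{"offset":[0,0,0],"turn":0,"fingers":1}])

```text
time_s: 8.43
tool_pos: [533.1, -107.9, 126.3]
tool_rot: [[0.0, 1.0, 0.0], [1.0, -0.0, -0.0], [-0.0, 0.0, -1.0]]
ft_force: [0.5, 0.3, 0.4]
width: 85.3
```

Emit:
apply_moves(commands=[{"offset":[0,0,-2],"turn":0,"fingers":1},{"offset":[0,0,-5],"turn":0,"fingers":1},{"offset":[0,0,-9],"turn":0,"fingers":1},{"offset":[3,1,-10],"turn":0,"fingers":1},{"offset":[8,2,-10],"turn":0,"fingers":1},{"offset":[13,3,-10],"turn":0,"fingers":1},{"offset":[18,4,-10],"turn":0,"fingers":1},{"offset":[21,4.6,-10],"turn":0,"fingers":1}])

```text
time_s: 9.43
tool_pos: [579.3, 105.7, 226.3]
tool_rot: [[-0.003, 1.0, 0.0], [1.0, 0.003, 0.001], [0.001, 0.0, -1.0]]
ft_force: [0.5, -0.8, 0.5]
width: 85.7
```

```bash
python3 - <<'E'
from h import *
ims=[]
for n,b in(('top',(200,130,360,270)),('side',(220,100,380,240))):
    p,d=vision.camera(n); ims.append(cv2.resize(p[b[1]:b[3],b[0]:b[2]],None,fx=2.5,fy=2.5,interpolation=cv2.INTER_CUBIC))
cv2.imwrite('pics/a3.png',np.hstack(ims)[:,:,::-1]); print(bot.sense()['tool_pos'])
E
```

```text
[579.51403332 107.77815628 226.28115676]
```

View pics/a3.png

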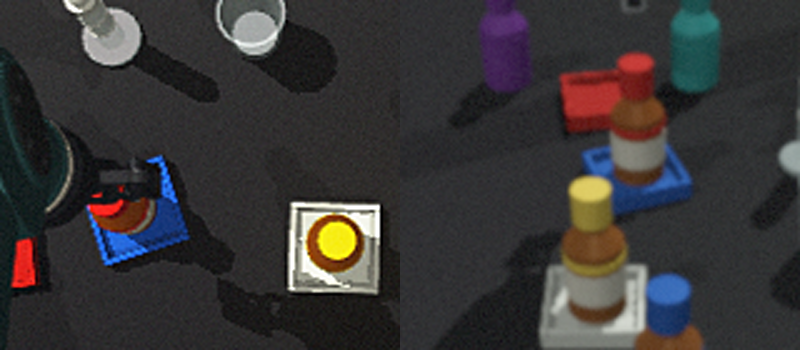

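The yellow bottle stands upright and centred in the white tray (crop 335,240). Red is next: 5 mm correction in y, then down 100 mm.

Emit:
apply_moves(commands=[{"offset":[-0.5,0,1],"turn":0,"fingers":1},{"offset":[-0.5,0,4],"turn":0,"fingers":1},{"offset":[-0.5,0,7],"turn":0,"fingers":1},{"offset":[-0.5,0,9.3],"turn":0,"fingers":1},{"offset":[-0.5,0,10],"turn":0,"fingers":1},{"offset":[-0.5,0,10],"turn":0,"fingers":1},{"offset":[-0.5,0,10],"turn":0,"fingers":0.4},{"offset":[-0.5,0,10],"turn":0,"fingers":-0.2}])

```text
time_s: 10.52
tool_pos: [579.8, 97.1, 127.3]
tool_rot: [[0.0, 1.0, 0.002], [1.0, -0.0, 0.0], [0.0, 0.002, -1.0]]
ft_force: [-0.2, -0.0, -0.3]
width: 51.5
```

Emit:
apply_moves(commands=[{"offset":[0,0,0],"turn":0,"fingers":-0.5},{"offset":[0,0,0],"turn":0,"fingers":-0.8},{"offset":[0,0,0],"turn":0,"fingers":-1},{"offset":[0,0,0],"turn":0,"fingers":-1},{"offset":[0,0,0],"turn":0,"fingers":-1},{"offset":[0,0,0],"turn":0,"fingers":-1},{"offset":[0,0,0],"turn":0,"fingers":-1}])

```text
time_s: 11.4
tool_pos: [579.9, 97.9, 127.0]
tool_rot: [[-0.0, 1.0, 0.002], [1.0, 0.0, 0.001], [0.001, 0.002, -1.0]]
ft_force: [0.1, 1.3, 5.6]
width: 33.8
```

Emit:
apply_moves(commands=[{"offset":[0,0,-0.5],"turn":0,"fingers":-1},{"offset":[0,0,-1.5],"turn":0,"fingers":-1},{"offset":[0,0,-4],"turn":0,"fingers":-1},{"offset":[0,0,-7],"turn":0,"fingers":-1},{"offset":[0,0,-9],"turn":0,"fingers":-1},{"offset":[0,0,-10],"turn":0,"fingers":-1},{"offset":[0,0,-10],"turn":0,"fingers":-1}])

```text
time_s: 12.28
tool_pos: [579.2, 97.0, 226.7]
tool_rot: [[0.0, 1.0, 0.001], [1.0, -0.0, 0.0], [0.0, 0.001, -1.0]]
ft_force: [0.4, -0.3, -2.7]
width: 33.9
```

Emit:
apply_moves(commands=[{"offset":[1.5,-0.3,0],"turn":0,"fingers":-1},{"offset":[4,-1,0],"turn":0,"fingers":-1},{"offset":[7.5,-1.8,0],"turn":0,"fingers":-1},{"offset":[11,-2.6,0],"turn":0,"fingers":-1},{"offset":[14,-3.3,0],"turn":0,"fingers":-1},{"offset":[15.4,-3.5,1],"turn":0,"fingers":-1},{"offset":[15.4,-3.5,3],"turn":0,"fingers":-1},{"offset":[15.4,-3.5,4],"turn":0,"fingers":-1}])

```text
time_s: 13.28
tool_pos: [543.0, 250.2, 184.1]
tool_rot: [[0.0, 1.0, -0.003], [1.0, -0.0, -0.002], [-0.002, -0.003, -1.0]]
ft_force: [-0.4, 0.0, -2.1]
width: 34.0
```

```bash
python3 - <<'E'
from h import *
ims=[]
for n,b in(('top',(130,150,290,290)),('side',(220,60,380,200))):
    p,d=vision.camera(n); ims.append(cv2.resize(p[b[1]:b[3],b[0]:b[2]],None,fx=2.5,fy=2.5,interpolation=cv2.INTER_CUBIC))
cv2.imwrite('pics/a4.png',np.hstack(ims)[:,:,::-1]); print(bot.sense()['tool_pos'])
E
```

```text
[543.11834235 249.79299879 184.30074484]
```

View pics/a4.png

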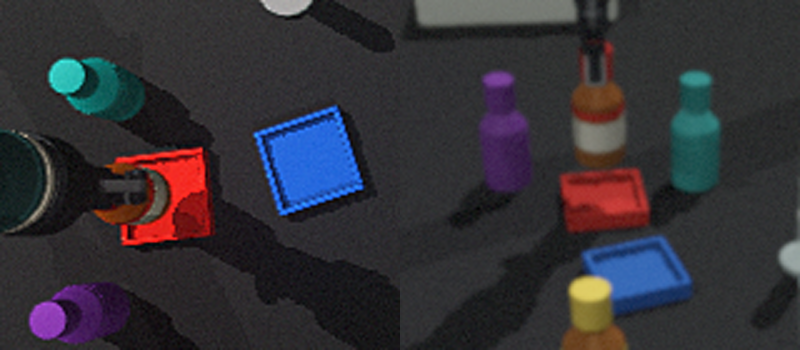

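The red bottle hangs upright over the red tray (side crop 600,150 above 603,200) and the blue tray is clear. I'll lower it.

Emit:
apply_moves(commands=[{"offset":[0,0,2],"turn":0,"fingers":-1},{"offset":[0,0,4],"turn":0,"fingers":-1},{"offset":[0,0,5.1],"turn":0,"fingers":-1},{"offset":[0,0,5.6],"turn":0,"fingers":-1},{"offset":[0,0,5.85],"turn":0,"fingers":-1},{"offset":[0,0,6],"turn":0,"fingers":-1},{"offset":[0,0,6],"turn":0,"fingers":-1}])

```text
time_s: 14.25
tool_pos: [544.8, 251.4, 127.1]
tool_rot: [[0.0, 1.0, 0.001], [1.0, -0.0, 0.001], [0.001, 0.001, -1.0]]
ft_force: [-0.1, -0.6, 0.6]
width: 33.8
```

Emit:
apply_moves(commands=[{"offset":[0,0,0],"turn":0,"fingers":-0.1},{"offset":[0,0,0],"turn":0,"fingers":0.2},{"offset":[0,0,0],"turn":0,"fingers":0.5},{"offset":[0,0,0],"turn":0,"fingers":1},{"offset":[0,0,0],"turn":0,"fingers":1},{"offset":[0,0,0],"turn":0,"fingers":1},{"offset":[0,0,0],"turn":0,"fingers":1},{"offset":[0,0,0],"turn":0,"fingers":1}])

```text
time_s: 15.25
tool_pos: [544.2, 251.1, 126.3]
tool_rot: [[0.0, 1.0, 0.0], [1.0, -0.0, -0.0], [-0.0, 0.0, -1.0]]
ft_force: [-0.1, 0.1, 0.2]
width: 85.5
```

Emit:
apply_moves(commands=[{"offset":[0,0,-2],"turn":0,"fingers":1},{"offset":[0,0,-5],"turn":0,"fingers":1},{"offset":[0,0,-9],"turn":0,"fingers":1},{"offset":[-3,0.5,-10],"turn":0,"fingers":1},{"offset":[-8,1,-10],"turn":0,"fingers":1},{"offset":[-13,1.5,-10],"turn":0,"fingers":1},{"offset":[-18,2,-10],"turn":0,"fingers":1},{"offset":[-23,2.5,-10],"turn":0,"fingers":1}])

```text
time_s: 16.25
tool_pos: [569.1, 19.6, 226.5]
tool_rot: [[0.0, 1.0, 0.0], [1.0, -0.0, 0.0], [0.0, 0.0, -1.0]]
ft_force: [0.1, 0.1, 0.2]
width: 85.5
```

Emit:
apply_moves(commands=[{"offset":[-5,0.5,0],"turn":0,"fingers":1},{"offset":[-10,1,0],"turn":0,"fingers":1},{"offset":[-15,1.5,0],"turn":0,"fingers":1},{"offset":[-20,2,0],"turn":0,"fingers":1},{"offset":[-24,2.35,0],"turn":0,"fingers":1},{"offset":[-26.2,2.35,0],"turn":0,"fingers":1},{"offset":[-26.2,2.35,0],"turn":0,"fingers":1},{"offset":[-26.2,2.35,0],"turn":0,"fingers":1}])

```text
time_s: 17.25
tool_pos: [592.7, -238.2, 226.1]
tool_rot: [[-0.002, 1.0, -0.0], [1.0, 0.002, 0.002], [0.002, -0.0, -1.0]]
ft_force: [0.6, -0.1, -0.1]
width: 85.1
```

```bash
python3 - <<'E'
from h import *
ims=[]
for n,b in(('top',(150,150,310,290)),('side',(240,70,400,210)),('side',(240,150,400,290))):
    p,d=vision.camera(n); ims.append(cv2.resize(p[b[1]:b[3],b[0]:b[2]],None,fx=1.65,fy=1.65,interpolation=cv2.INTER_CUBIC))
cv2.imwrite('pics/a5.png',np.hstack(ims)[:,:,::-1]); print(bot.sense()['tool_pos'])
E
```

```text
[ 592.93465275 -238.33507012  226.27503102]
```

View pics/a5.png

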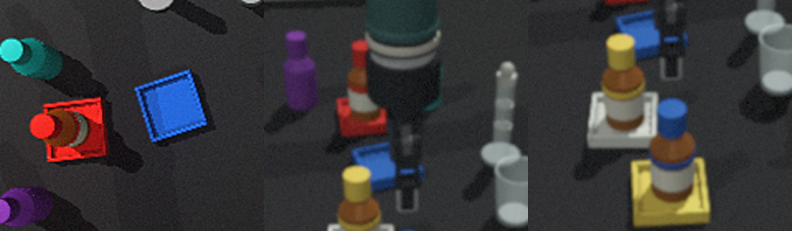

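Red stands in the red tray. The gripper is lined up over the blue cap in x (crop 672,75 against cap 672,115). Descend 100 mm and grip.

Emit:
apply_moves(commands=[{"offset":[-0.2,0,1],"turn":0,"fingers":1},{"offset":[-0.2,0,4],"turn":0,"fingers":1},{"offset":[-0.2,0,7],"turn":0,"fingers":1},{"offset":[-0.2,0,9.3],"turn":0,"fingers":1},{"offset":[-0.2,0,10],"turn":0,"fingers":1},{"offset":[-0.2,0,10],"turn":0,"fingers":1},{"offset":[-0.2,0,10],"turn":0,"fingers":0.4},{"offset":[-0.2,0,10],"turn":0,"fingers":-0.2}])

```text
time_s: 18.4
tool_pos: [593.2, -243.1, 127.4]
tool_rot: [[0.0, 1.0, 0.002], [1.0, -0.0, -0.001], [-0.001, 0.002, -1.0]]
ft_force: [0.9, 0.1, 0.7]
width: 51.7
```

Emit:
apply_moves(commands=[{"offset":[0,0,0],"turn":0,"fingers":-0.5},{"offset":[0,0,0],"turn":0,"fingers":-0.8},{"offset":[0,0,0],"turn":0,"fingers":-1},{"offset":[0,0,0],"turn":0,"fingers":-1},{"offset":[0,0,0],"turn":0,"fingers":-1},{"offset":[0,0,0],"turn":0,"fingers":-1},{"offset":[0,0,0],"turn":0,"fingers":-1}])

```text
time_s: 19.27
tool_pos: [593.1, -243.2, 127.2]
tool_rot: [[0.0, 1.0, 0.001], [1.0, -0.0, -0.001], [-0.001, 0.001, -1.0]]
ft_force: [-0.9, -0.2, 5.5]
width: 34.0
```

Emit:
apply_moves(commands=[{"offset":[0,0,-0.5],"turn":0,"fingers":-1},{"offset":[0,0,-1.5],"turn":0,"fingers":-1},{"offset":[0,0,-4],"turn":0,"fingers":-1},{"offset":[0,0,-7],"turn":0,"fingers":-1},{"offset":[0,0,-10],"turn":0,"fingers":-1},{"offset":[0,0,-13],"turn":0,"fingers":-1},{"offset":[0,0,-15],"turn":0,"fingers":-1},{"offset":[0,0,-15],"turn":0,"fingers":-1}])

```text
time_s: 20.27
tool_pos: [593.4, -243.2, 278.2]
tool_rot: [[0.0, 1.0, 0.004], [1.0, -0.0, -0.001], [-0.001, 0.004, -1.0]]
ft_force: [0.6, -0.1, -2.6]
width: 34.3
```

Emit:
apply_moves(commands=[{"offset":[1,0,0],"turn":0,"fingers":-1},{"offset":[3,0,0],"turn":0,"fingers":-1},{"offset":[6,-0.2,0],"turn":0,"fingers":-1},{"offset":[9.5,-0.4,0],"turn":0,"fingers":-1},{"offset":[13,-0.6,0],"turn":0,"fingers":-1},{"offset":[16.5,-0.8,0],"turn":0,"fingers":-1},{"offset":[20,-1,0],"turn":0,"fingers":-1},{"offset":[23,-1.2,0],"turn":0,"fingers":-1}])

```text
time_s: 21.28
tool_pos: [579.4, -9.1, 275.3]
tool_rot: [[-0.003, 1.0, -0.002], [1.0, 0.003, 0.001], [0.001, -0.002, -1.0]]
ft_force: [0.2, 1.4, -3.2]
width: 34.0
```

Emit:
apply_moves(commands=[{"offset":[3.5,-0.2,0],"turn":0,"fingers":-1},{"offset":[7,-0.4,0],"turn":0,"fingers":-1},{"offset":[10,-0.4,0],"turn":0,"fingers":-1},{"offset":[11.2,-0.4,1],"turn":0,"fingers":-1},{"offset":[11.2,-0.4,3],"turn":0,"fingers":-1},{"offset":[11.2,-0.4,6],"turn":0,"fingers":-1},{"offset":[11.2,-0.4,9],"turn":0,"fingers":-1},{"offset":[11.2,-0.4,9],"turn":0,"fingers":-1}])

```text
time_s: 22.28
tool_pos: [573.7, 98.2, 183.2]
tool_rot: [[0.001, 1.0, -0.008], [1.0, -0.001, -0.002], [-0.002, -0.008, -1.0]]
ft_force: [0.0, -0.0, -2.3]
width: 33.9
```

```bash
python3 - <<'E'
from h import *
ims=[]
for n,b in(('top',(180,140,340,280)),('side',(240,70,400,210))):
    p,d=vision.camera(n); ims.append(cv2.resize(p[b[1]:b[3],b[0]:b[2]],None,fx=2.5,fy=2.5,interpolation=cv2.INTER_CUBIC))
cv2.imwrite('pics/a6.png',np.hstack(ims)[:,:,::-1]); print(bot.sense()['tool_pos'])
E
```

```text
[576.52466972  98.85019538 186.18537388]
```

View pics/a6.png

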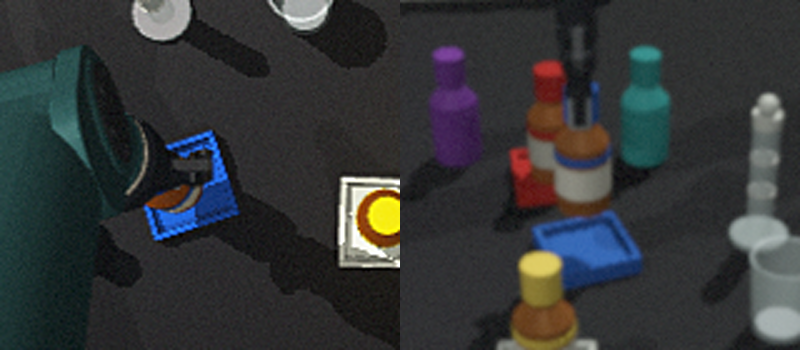

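The blue bottle is upright above the blue tray (side crop 583,170 over 588,250). Lower 60 mm.

Emit:
apply_moves(commands=[{"offset":[0,0,2],"turn":0,"fingers":-1},{"offset":[0,0,4],"turn":0,"fingers":-1},{"offset":[0,0,5.1],"turn":0,"fingers":-1},{"offset":[0,0,5.6],"turn":0,"fingers":-1},{"offset":[0,0,5.85],"turn":0,"fingers":-1},{"offset":[0,0,6],"turn":0,"fingers":-1},{"offset":[0,0,6],"turn":0,"fingers":-1}])

```text
time_s: 23.25
tool_pos: [577.2, 99.2, 127.2]
tool_rot: [[0.0, 1.0, 0.001], [1.0, -0.0, 0.0], [0.0, 0.001, -1.0]]
ft_force: [-0.7, 0.4, 2.6]
width: 34.1
```

Emit:
apply_moves(commands=[{"offset":[0,0,0],"turn":0,"fingers":-0.1},{"offset":[0,0,0],"turn":0,"fingers":0.2},{"offset":[0,0,0],"turn":0,"fingers":0.5},{"offset":[0,0,0],"turn":0,"fingers":1},{"offset":[0,0,0],"turn":0,"fingers":1},{"offset":[0,0,0],"turn":0,"fingers":1},{"offset":[0,0,0],"turn":0,"fingers":1},{"offset":[0,0,0],"turn":0,"fingers":1}])

```text
time_s: 24.25
tool_pos: [576.6, 99.1, 126.3]
tool_rot: [[0.0, 1.0, 0.0], [1.0, -0.0, -0.0], [-0.0, 0.0, -1.0]]
ft_force: [-0.1, -0.5, -0.2]
width: 85.3
```

Emit:
apply_moves(commands=[{"offset":[0,0,-2],"turn":0,"fingers":1},{"offset":[0,0,-5],"turn":0,"fingers":1},{"offset":[0,0,-9],"turn":0,"fingers":1},{"offset":[-3,-0.6,-10],"turn":0,"fingers":1},{"offset":[-8,-1.6,-10],"turn":0,"fingers":1},{"offset":[-13,-2.8,-10],"turn":0,"fingers":1},{"offset":[-18,-3.8,-10],"turn":0,"fingers":1},{"offset":[-20.7,-4.35,-10],"turn":0,"fingers":1}])

```text
time_s: 25.25
tool_pos: [531.9, -111.3, 226.4]
tool_rot: [[0.004, 1.0, -0.0], [1.0, -0.004, -0.001], [-0.001, -0.0, -1.0]]
ft_force: [-0.7, 0.0, 0.1]
width: 85.1
```

Emit:
apply_moves(commands=[{"offset":[0,0,0],"turn":0,"fingers":1},{"offset":[0,0,1],"turn":0,"fingers":1},{"offset":[0,0,2],"turn":0,"fingers":1},{"offset":[0,0,2],"turn":0,"fingers":1}])

```text
time_s: 25.75
tool_pos: [532.4, -106.3, 204.9]
tool_rot: [[-0.002, 1.0, -0.003], [1.0, 0.002, 0.001], [0.001, -0.003, -1.0]]
ft_force: [-0.8, -0.0, 0.3]
width: 85.2
```

```bash
python3 - <<'E'
from h import *
ims=[]
for n,b in(('top',(180,140,340,280)),('side',(240,100,400,240))):
    p,d=vision.camera(n); ims.append(cv2.resize(p[b[1]:b[3],b[0]:b[2]],None,fx=2.5,fy=2.5,interpolation=cv2.INTER_CUBIC))
cv2.imwrite('pics/a7.png',np.hstack(ims)[:,:,::-1]); print(bot.sense()['tool_pos'])
E
```

```text
[ 533.11179443 -106.99479267  205.87606924]
```

View pics/a7.png

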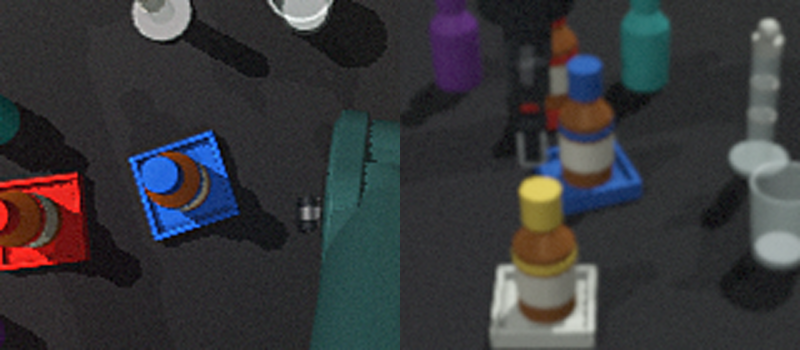

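Blue stands in its tray. The gripper is over the yellow cap, perhaps a few mm low in x, so I'll shift +3 mm, descend and grip.

Emit:
apply_moves(commands=[{"offset":[0,0.3,1],"turn":0,"fingers":1},{"offset":[0,0.3,4],"turn":0,"fingers":1},{"offset":[0,0.3,7],"turn":0,"fingers":1},{"offset":[0,0.3,8],"turn":0,"fingers":1},{"offset":[0,0.3,8],"turn":0,"fingers":1},{"offset":[0,0.3,8],"turn":0,"fingers":1},{"offset":[0,0.3,8],"turn":0,"fingers":0.4},{"offset":[0,0.3,8],"turn":0,"fingers":-0.2}])

```text
time_s: 26.85
tool_pos: [536.5, -107.9, 127.0]
tool_rot: [[0.0, 1.0, 0.001], [1.0, -0.0, -0.0], [-0.0, 0.001, -1.0]]
ft_force: [-1.1, -0.3, 0.0]
width: 51.3
```

Emit:
apply_moves(commands=[{"offset":[0,0,0],"turn":0,"fingers":-0.5},{"offset":[0,0,0],"turn":0,"fingers":-0.8},{"offset":[0,0,0],"turn":0,"fingers":-1},{"offset":[0,0,0],"turn":0,"fingers":-1},{"offset":[0,0,0],"turn":0,"fingers":-1},{"offset":[0,0,0],"turn":0,"fingers":-1},{"offset":[0,0,0],"turn":0,"fingers":-1}])

```text
time_s: 27.72
tool_pos: [536.3, -108.0, 126.9]
tool_rot: [[0.0, 1.0, 0.001], [1.0, -0.0, -0.0], [-0.0, 0.001, -1.0]]
ft_force: [-1.0, 0.5, 5.2]
width: 33.6
```

Emit:
apply_moves(commands=[{"offset":[0,0,-0.5],"turn":0,"fingers":-1},{"offset":[0,0,-1.5],"turn":0,"fingers":-1},{"offset":[0,0,-4],"turn":0,"fingers":-1},{"offset":[0,0,-7],"turn":0,"fingers":-1},{"offset":[0,0,-9],"turn":0,"fingers":-1},{"offset":[0,0,-10],"turn":0,"fingers":-1},{"offset":[0,0,-10],"turn":0,"fingers":-1}])

```text
time_s: 28.6
tool_pos: [536.2, -107.8, 226.8]
tool_rot: [[0.0, 1.0, 0.001], [1.0, -0.0, -0.0], [-0.0, 0.001, -1.0]]
ft_force: [-0.7, 1.3, -3.2]
width: 33.7
```

Emit:
apply_moves(commands=[{"offset":[-1.5,0.6,0],"turn":0,"fingers":-1},{"offset":[-4,1.6,0],"turn":0,"fingers":-1},{"offset":[-7.5,3,0],"turn":0,"fingers":-1},{"offset":[-10.5,4.2,0],"turn":0,"fingers":-1},{"offset":[-13,5.1,0],"turn":0,"fingers":-1},{"offset":[-13.9,5.4,1],"turn":0,"fingers":-1},{"offset":[-13.9,5.4,3],"turn":0,"fingers":-1},{"offset":[-13.9,5.4,4],"turn":0,"fingers":-1}])

```text
time_s: 29.6
tool_pos: [588.5, -245.9, 183.8]
tool_rot: [[-0.0, 1.0, -0.004], [1.0, 0.0, 0.002], [0.002, -0.004, -1.0]]
ft_force: [0.2, -0.3, -3.0]
width: 33.7
```

```bash
python3 - <<'E'
from h import *
ims=[]
for n,b in(('top',(300,140,460,280)),('side',(240,150,400,290))):
    p,d=vision.camera(n); ims.append(cv2.resize(p[b[1]:b[3],b[0]:b[2]],None,fx=2.5,fy=2.5,interpolation=cv2.INTER_CUBIC))
cv2.imwrite('pics/a8.png',np.hstack(ims)[:,:,::-1]); print(bot.sense()['tool_pos'])
E
```

```text
[ 588.53956083 -245.7032931   184.08307394]
```

View pics/a8.png

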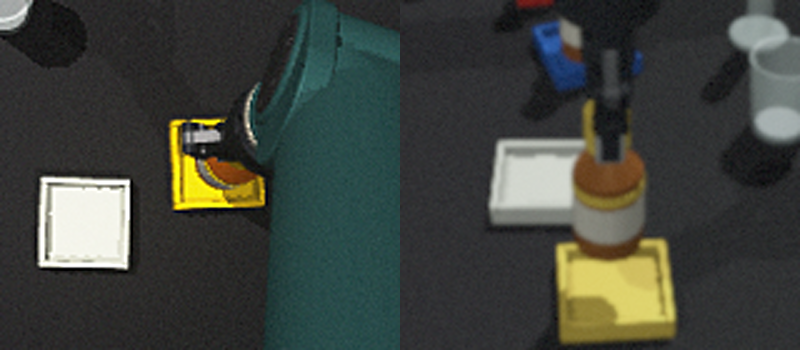

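The yellow bottle is upright over the yellow tray, about 3 mm left of centre (609 vs 614). I'll lower it with +3 mm in x.

Emit:
apply_moves(commands=[{"offset":[0,0.3,2],"turn":0,"fingers":-1},{"offset":[0,0.3,4],"turn":0,"fingers":-1},{"offset":[0,0.3,5.1],"turn":0,"fingers":-1},{"offset":[0,0.3,5.6],"turn":0,"fingers":-1},{"offset":[0,0.3,5.85],"turn":0,"fingers":-1},{"offset":[0,0.3,6],"turn":0,"fingers":-1},{"offset":[0,0.3,6],"turn":0,"fingers":-1}])

```text
time_s: 30.58
tool_pos: [593.6, -247.1, 127.0]
tool_rot: [[0.0, 1.0, 0.001], [1.0, -0.0, -0.0], [-0.0, 0.001, -1.0]]
ft_force: [0.2, -0.1, -1.4]
width: 33.7
```

Emit:
apply_moves(commands=[{"offset":[0,0,0.05],"turn":0,"fingers":-1},{"offset":[0,0,0.1],"turn":0,"fingers":-1},{"offset":[0,0,0.1],"turn":0,"fingers":-1}])

```text
time_s: 30.95
tool_pos: [593.6, -247.2, 126.9]
tool_rot: [[0.0, 1.0, 0.001], [1.0, -0.0, -0.0], [-0.0, 0.001, -1.0]]
ft_force: [-1.5, 0.5, 7.4]
width: 33.7
```

Emit:
apply_moves(commands=[{"offset":[0,0,0],"turn":0,"fingers":-0.1},{"offset":[0,0,0],"turn":0,"fingers":0.2},{"offset":[0,0,0],"turn":0,"fingers":0.5},{"offset":[0,0,0],"turn":0,"fingers":1},{"offset":[0,0,0],"turn":0,"fingers":1},{"offset":[0,0,0],"turn":0,"fingers":1},{"offset":[0,0,0],"turn":0,"fingers":1},{"offset":[0,0,0],"turn":0,"fingers":1}])

```text
time_s: 31.95
tool_pos: [593.1, -246.8, 125.3]
tool_rot: [[0.0, 1.0, 0.0], [1.0, -0.0, -0.0], [-0.0, 0.0, -1.0]]
ft_force: [-0.7, 0.0, -1.0]
width: 85.5
```

Emit:
apply_moves(commands=[{"offset":[0,0,-2],"turn":0,"fingers":1},{"offset":[0,0,-5],"turn":0,"fingers":1},{"offset":[0,0,-9],"turn":0,"fingers":1},{"offset":[0,0,-13],"turn":0,"fingers":1},{"offset":[-5,-2,-13],"turn":0,"fingers":1},{"offset":[-11,-4,-13],"turn":0,"fingers":1},{"offset":[-16,-6,-13],"turn":0,"fingers":1},{"offset":[-20,-8,-13],"turn":0,"fingers":1}])

```text
time_s: 32.95
tool_pos: [511.8, -449.7, 257.2]
tool_rot: [[0.002, 1.0, 0.001], [1.0, -0.002, -0.002], [-0.002, 0.001, -1.0]]
ft_force: [1.2, 0.3, -0.9]
width: 85.8
```

Emit:
apply_moves(commands=[{"offset":[0,0,0],"turn":0,"fingers":1},{"offset":[0,0,0],"turn":0,"fingers":1},{"offset":[0,0,0],"turn":0,"fingers":1}])

```text
time_s: 33.33
tool_pos: [514.5, -444.8, 255.8]
tool_rot: [[-0.003, 1.0, 0.001], [1.0, 0.003, 0.001], [0.001, 0.001, -1.0]]
ft_force: [-0.5, 0.8, 0.3]
width: 85.0
```

```bash
python3 - <<'E'
from h import *
ims=[]
for n,b in(('top',(150,120,470,290)),('side',(220,60,420,310))):
    p,d=vision.camera(n); ims.append(cv2.resize(p[b[1]:b[3],b[0]:b[2]],(int((b[2]-b[0])*1.5),int((b[3]-b[1])*1.5)),interpolation=cv2.INTER_CUBIC))
    if n=='top':
        for c,bx in(('yellow',(360,170,420,240)),('red',(160,190,222,260)),('blue',(225,180,285,240))):
            for k in blobs(p,c,bx): r=cv2.minAreaRect(k);print(c,cv2.contourArea(k),np.round(r[0],1),np.round(r[1],1),'z20',ray('top',r[0],20).round(0),'z144',ray('top',r[0],144).round(0))
h=max(i.shape[0] for i in ims); ims=[cv2.copyMakeBorder(i,0,h-i.shape[0],0,0,0) for i in ims]
cv2.imwrite('pics/a9.png',np.hstack(ims)[:,:,::-1]); print(bot.sense()['tool_pos'])
E
```

```text
yellow 1233.0 [386.4 204.8] [35.6 36.7] z20 [ 589. -247.   20.] z144 [ 578. -226.  144.]
red 916.5 [191.1 228.6] [35.8 45.9] z20 [543. 261.  20.] z144 [538. 219. 144.]
blue 1207.0 [252.8 213.6] [35.3 36.2] z20 [577. 100.  20.] z144 [567.  78. 144.]
[ 514.24750477 -445.0780324   255.56617791]
```

View pics/a9.png

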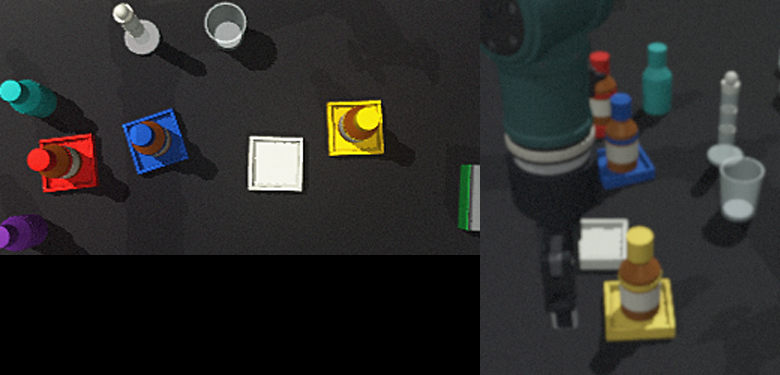

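All three are upright in matching trays, the white tray is empty and the bystanders have not moved. Cap centres are within about 6 mm of the tray centres: red near (543,253), blue near (578,96), yellow near (593,-248).

```bash
python3 -c "from rig import order; print(order.hand_in())"
```

```text
the job is handed in; nothing more can be done
None
```

I parked the yellow bottle in the white tray, then moved red to the red tray, blue to the blue tray and yellow to the yellow tray. I handed the job in at about 33 s of the 125 s allowed; the hand-in gives no verdict.

- **Final images:** all three bottles stand upright in trays of their cap's colour, within about 6 mm of the centres (18 mm allowed). The white tray is empty and the gripper is open and clear of everything. The measuring cylinder, beaker and tip box look unmoved; I judged that by eye and did not measure it.
- **Disagreements:** the first approach stopped about 10 mm short, so I corrected it before gripping. When I lowered yellow for the last time, the wrist force did not clearly show contact. I went 1 mm further until it did (7 N) before opening the gripper.

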